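# Scrub out the tall jar in the pottery-painting studio

### The arm

A 7-joint arm with a two-finger parallel gripper is mounted at the origin on the work surface. World frame = base frame: x ahead of the robot, y to its left, z up, the work surface at z = 0. Lengths are in m, angles in rad, forces in N, time in s.
With the tool pointing down it reaches from about 0.425 to 0.875 m from the base axis. Payload 8.4 kg.
Tool frame: the origin (TCP) lies at the centre of the arm's flange, where the gripper is bolted on; the fingertips stand 182 mm ahead of it and the grasp point (between the pads) lies 164 mm ahead of it; z points along the fingers, y is the line along which they close (so a half turn about z gives the same grasp; the last joint's range is limited). The gripper opens to 87 mm and grips with 3 to 60 N. Pads are 19 mm wide; open, the fingers measure 117 mm over their backs; the gripper's body (75 mm by 190 mm) begins 51 mm behind the grasp point.
Start: joints at [-1.203, 0.333, 0.04, 1.465, -0.013, 1.343, -0.059], TCP at [0.293, 0.58, 0.405] pointing down, gripper open.
Joint ranges: [-2.58, 2.58], [-0.38, 2.09], [-1.3, 1.39], [0.25, 2.4], [-1.5, 4.64], [0.08, 2.09], [-2.65, 2.65]. Speed limits (rad/s): [2.22, 2.22, 2.79, 2.79, 3.14, 3.14, 3.14].

### API

Orientations are given as a 3x3 rotation matrix whose columns are the frame's x, y, z axes.
In Python, from bench import arm gives the robot as it stands.
- The arm moves only by the tool apply_moves, never from a script. Its arguments are lists of equal length, an entry for each row: "travel": the shift along the tool's x, y, z in units of 30 mm (1.0 is 30 mm), a list of three; "rotation": the turn, a rotation vector about the tool's x, y, z in units of 8 degrees (1.0 is 8 degrees), a list of three; "gripper": the opening, from 0 (shut) to 1 (fully open). In form: {"travel": [[dx, dy, dz], ...], "rotation": [[ax, ay, az], ...], "gripper": [gripper, ...]}. A call has exactly 5 rows; each row shifts and turns the commanded pose from where the row before left it, along the tool's axes as they then stand; what a row does not reach is not made up. A row lasts 1/10 s, in which the tool goes at most 50 mm and 8.59 degrees, less where a joint would pass 70% of its speed; a pose out of reach is approached as far as the arm can. A call is refused whole if a number of a shift passes 1 or a number of a turn 1, either way. A call with a gripper value outside its range is refused whole. The fingers move at their own pace and stop on an object; the grip force is fixed at half the most. Time passes only in rows, so rows that do not move let the fingers close, or fill a call up. It gives the time, the measured TCP pose, the force, the opening and the grip force at its end, in the units of the state.
- arm.get_state(): the state, without advancing time (a new reading comes with each control period).
- arm.camera(name): name is "scene" or "side" or "wrist"; returns a dict with "frame" (400x640x3 uint8, red, green, blue), "camera_matrix" (3x3 intrinsics, pixels), "rvec" (rotation vector, rad) and "tvec" (3), from world to camera coordinates, as OpenCV has them. Camera axes: x right, y down, z forward; pixel columns grow to the right and rows downward; lengths in m; the calibration is good to about 2 mm. A picture is of the moment at which its call begins. There is no depth.
- arm.sign_off(): hands the job in; it is judged then, once.
Trained networks look in the newest picture that a camera, given by its name, has taken for a name from the list of things; names that differ only in an ending like _2 or _b are one class to them, and where a whole thing is asked for, a point or a joint stands for the part that bears it (a point fixed in the world has none). Each returns a list of dicts, best first, with "confidence" (0 to 1); they miss things now and then, are a little off and sometimes report something else, mostly with a low value. They report only what shows in the picture. A call takes as long as a camera call. They do not tell look-alikes from the thing itself.
- arm.masks_of(camera, name): "pixels" (400x640 bool, what is visible of it).
- arm.landmark_of(camera, name): "centre" ([x, y, z] in m, in world coordinates, good to about 4 mm: a listed point, or the origin of a listed thing).
The state is a dict: "time": time; "joints": joint angles; "dq": joint speeds; "effort": joint torques, N m; "position": TCP position; "eef_rot": TCP orientation; "force": force on the tool from outside, world axes, zero at the start; "wrist_torque": the same for the moment, N m; "finger_gap": finger opening in m; "grip_force": force on a finger pad.
Only numpy, scipy, OpenCV 4.12 (cv2) and the standard library are available. Lean on these libraries where they do the work, as an engineer would, in place of code of your own. Each camera call takes 0.05 s, during which the arm holds its last target. There are 200 camera calls.

### The job

Take the long bottle brush out of its low stand by the wooden handle and, keeping hold of it, scrub the inside of the tall straight jar: push the bristles down to the jar's bottom, draw them up until their lower end is more than half way up the jar, and push them down to the bottom once more. Then stand the brush upright back in its stand, bristles down, setting it down rather than dropping it, and let go. Leave the jar and the short handled mug standing where they are.

Things in the scene. Friction and masses are not known exactly. Their poses are not given: they have to be found in the camera images.
- brush: long bottle brush, 200 mm tall, about 100 g, standing upright with bristles down in the stand. Origin: centre of the flat underside of the bristles; z runs up along the brush to the handle. Grey and cream bristle head: stiff cylinder 50 mm in diameter, from z 0 to 75 mm; bare steel stem 9 mm in diameter, 75 to 118 mm; round wooden handle 22 mm in diameter, 120 to 200 mm (grip it at about z 165 mm from above)
- stand: low round brush stand, fixed to the table, that holds the brush at the start: wooden disc 120 mm in diameter and 12 mm thick carrying a terracotta cup. Origin: centre of the underside, on the table; z up. Cup: 92 mm outside, 80 mm inside diameter, rim at z 42 mm, inner floor at z 16 mm, where the brush's underside rests
- jar: tall straight-sided white ceramic jar without handle, loose, upright, open at the top, about 550 g. Origin: centre of its underside, on the table; z up. 120 mm tall, 92 mm outside and 80 mm inside diameter, inner floor at z 6 mm
- mug: short white ceramic mug with a handle, loose, upright, 80 mm tall, 82 mm across without the handle: a bystander to be left alone. Origin: centre of its underside, on the table; z up; the handle is towards its +y
Mind the look-alikes: they are no part of the job. Of the things shaped like the brush, the grey one is meant. Of the things that look like the stand, the smaller one is meant.

How it is judged:
On the way, in this order (a step that is already met when the one before it is completed fails the run):
1. the held brush's bristles are down at the jar's bottom (z of brush in the frame of jar below 0.026 m and horizontal distance between brush and jar below 0.03 m and contact force between the fingers and brush above 1 N), for 0.1 s.
2. the held brush is drawn up, its lower end more than 50 mm above the jar's underside and still over the jar (z of brush in the frame of jar above 0.05 m and horizontal distance between brush and jar below 0.045 m and contact force between the fingers and brush above 1 N), for 0.05 s.
3. the held brush's bristles are down at the jar's bottom a second time (all of step 1), for 0.1 s.
At the end, for the whole second after the job is handed in: The brush stands in the stand's cup (axis within 25 mm of the stand's), bristles down, on its floor (within 10 mm), upright within 11 degrees and at rest; the jar stands upright within 40 mm and the mug within 30 mm of where it was (horizontal distance between brush and stand below 0.025 m and z of brush in the frame of stand below 0.026 m and angle between brush's own z axis and vertical below 0.2 rad and linear speed of brush below 0.03 m/s and distance of jar from where it was at the start of the episode below 0.04 m and angle between each of jar, mug's own z axis and vertical below 0.1 rad and distance of mug from where it was at the start of the episode below 0.03 m); the robot touches nothing.
It fails at once if the jar is tipped over (beyond 29 degrees) (angle between jar's own z axis and vertical above 0.5 rad).
It fails at once if the brush is dropped (falls free faster than 0.7 m/s, a drop of some 25 mm) (contact force between the fingers and brush below 0.1 N and linear speed of brush above 0.7 m/s).
It also fails if it takes over 64 s, if anything falls off the work surface, if the arm or the gripper's body presses on something with over 40 N, if the wrist force passes 120 N, or if a joint passes its speed limit or range.

## Working session

There is one attempt and no reset: what is moved stays moved. The work goes in short steps, Python scripts to look and compute and a tool call to move; the robot and the scene stay as the last step left them, time stands still between calls to the robot, and variables do not carry over. Pictures are saved under pics/ and viewed, at most 10 in all, crops included, and the job is handed in when it is done.

Besides the shell and the picture viewer there is one more tool, called after "Request:" by a JSON object that holds its "fn" and its "kwargs". apply_moves: Moves the arm, as the interface text tells. Its arguments: {"type":"object","properties":{"travel":{"type":"array","items":{"type":"array","items":{"type":"number"}}},"rotation":{"type":"array","items":{"type":"array","items":{"type":"number"}}},"gripper":{"type":"array","items":{"type":"number"}}},"required":["travel","rotation","gripper"]}

```bash
ls; mkdir -p pics
python3 - <<'E'
from bench import arm
import cv2, numpy as np
s=arm.get_state(); print(s['time'],s['position'],np.round(s['eef_rot'],3).tolist(),s['finger_gap'])
ims=[]
for c in ("scene","side"):
    f=arm.camera(c); ims.append(f['frame'])
    R=cv2.Rodrigues(np.array(f['rvec']))[0]; t=np.array(f['tvec']).ravel(); print(c,'campos',np.round(-R.T@t,2))
    for n in ("brush","stand","jar","mug"):
        for d in arm.landmark_of(c,n):
            p=cv2.projectPoints(np.array([d['centre']],float),np.array(f['rvec']),t,np.array(f['camera_matrix']),None)[0].ravel()
            print(c,n,np.round(d['centre'],3),round(d['confidence'],2),p.round())
cv2.imwrite('pics/a.png',cv2.cvtColor(ims[0],cv2.COLOR_RGB2BGR));cv2.imwrite('pics/b.png',cv2.cvtColor(ims[1],cv2.COLOR_RGB2BGR))
E
```

```text
pics
0.0 [0.29245062 0.58030911 0.40384521] [[-0.893, 0.45, -0.001], [0.45, 0.893, -0.001], [-0.0, -0.002, -1.0]] 0.08703442327058741
scene campos [ 1.06 -0.05  0.89]
scene brush [ 0.54  -0.355  0.002] 0.71 [185. 232.]
scene brush [ 0.498 -0.235  0.015] 0.67 [236. 213.]
scene stand [ 0.502 -0.236  0.003] 0.86 [236. 217.]
scene stand [ 0.401 -0.075  0.001] 0.75 [302. 183.]
scene jar [0.568 0.028 0.003] 0.85 [346. 239.]
scene mug [0.468 0.232 0.   ] 0.71 [424. 203.]
side campos [ 0.42 -0.77  0.51]
side brush [ 0.503 -0.237  0.019] 0.93 [333. 279.]
side brush [ 0.536 -0.347  0.002] 0.76 [365. 339.]
side stand [ 0.405 -0.076  0.002] 0.82 [271. 232.]
side stand [ 0.5   -0.231 -0.   ] 0.75 [330. 286.]
side jar [0.573 0.032 0.001] 0.97 [349. 199.]
side mug [ 0.464  0.23  -0.001] 0.64 [294. 159.]
```

View pics/a.png

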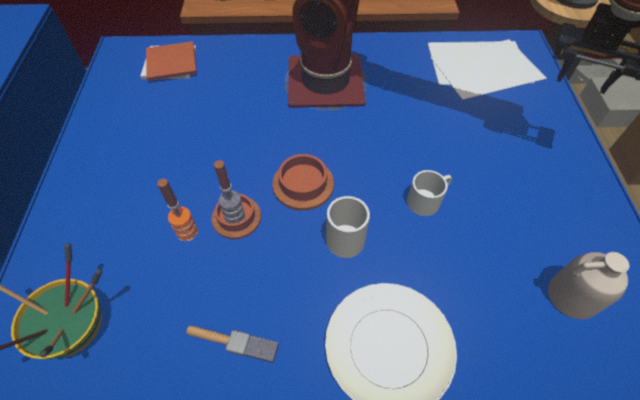

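View pics/b.png

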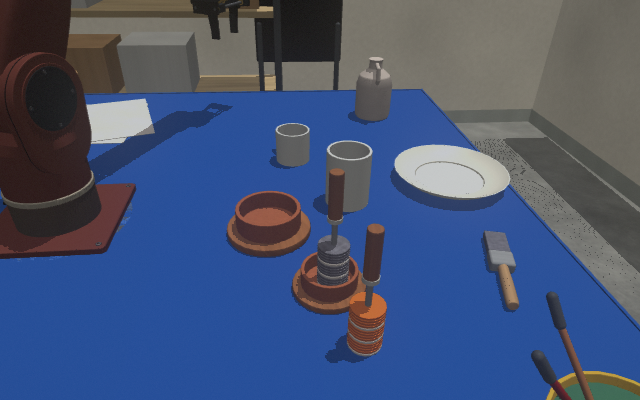

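The first picture (scene) shows the grey brush at (230,195) in the small terracotta stand (236,217). The orange brush is at (178,210), the larger empty stand at (302,183), the jar at (347,226) and the mug at (426,192). The side view agrees: grey brush and small stand at (333,260), orange at (367,290), large stand at (268,225).

- **Brushes:** grey at scene (230,195) and orange at (178,210). I take the grey one, as told.
- **Stands:** the small one at (236,217), holding the grey brush, and the large empty one at (302,183). I take the small one.

Next is the enlarged crop to confirm this.

Run:
```python
import cv2,numpy as np
a=cv2.imread('pics/a.png')[145:265,140:340];b=cv2.imread('pics/b.png')[160:360,220:400]
cv2.imwrite('pics/c.png',np.hstack([cv2.resize(a,(440,264),interpolation=3).copy() if 0 else cv2.resize(a,(433,260)),cv2.resize(b,(234,260))]))
```

```text
(no output)
```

View pics/c.png

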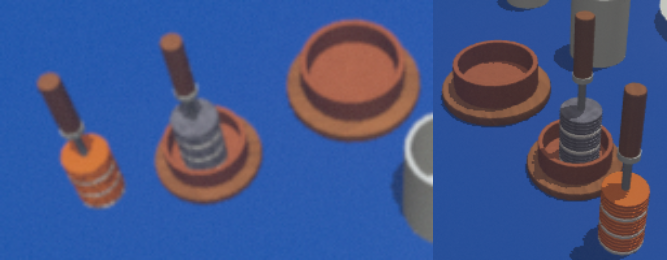

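The crop confirms it: the grey brush (crop 195,130) stands in the smaller stand (crop 210,155), the orange one stands bare on the table, and the larger stand is empty. I'll approach now.

Request:
{"fn": "apply_moves", "kwargs": {"travel": [[-1, -0.6, -0.4], [-1, -0.6, -0.4], [-1, -0.6, -0.4], [-1, -0.6, -0.4], [-1, -0.6, -0.3]], "rotation": [[0, 0, 0], [0, 0, 0], [0, 0, 0], [0, 0, 0], [0, 0, 0]], "gripper": [1, 1, 1, 1, 1]}}

```text
time: 1.0
position: [0.3866, 0.4313, 0.4628]
eef_rot: [[-0.893, 0.45, 0.0], [0.45, 0.893, 0.001], [-0.0, 0.001, -1.0]]
force: [1.0, -1.1, -0.9]
finger_gap: 0.0871
grip_force: 0.0
```

Request:
{"fn": "apply_moves", "kwargs": {"travel": [[-1, -0.6, 0], [-1, -0.6, 0], [-1, -0.6, 0], [-1, -0.6, 0], [-1, -0.6, 0]], "rotation": [[0, 0, 0], [0, 0, 0], [0, 0, 0], [0, 0, 0], [0, 0, 0]], "gripper": [1, 1, 1, 1, 1]}}

```text
time: 1.5
position: [0.48, 0.2833, 0.462]
eef_rot: [[-0.893, 0.45, 0.0], [0.45, 0.893, 0.0], [-0.0, 0.0, -1.0]]
force: [0.7, 0.5, 0.2]
finger_gap: 0.0869
grip_force: 0.0
```

Request:
{"fn": "apply_moves", "kwargs": {"travel": [[-0.55, -1, 0], [-0.55, -1, 0], [-0.55, -1, 0], [-0.55, -1, 0], [-0.55, -1, 0]], "rotation": [[0, 0, 0], [0, 0, 0], [0, 0, 0], [0, 0, 0], [0, 0, 0]], "gripper": [1, 1, 1, 1, 1]}}

```text
time: 2.0
position: [0.4854, 0.1121, 0.4619]
eef_rot: [[-0.893, 0.45, 0.0], [0.45, 0.893, 0.0], [-0.0, 0.001, -1.0]]
force: [0.9, -0.4, 0.3]
finger_gap: 0.0868
grip_force: 0.0
```

Request:
{"fn": "apply_moves", "kwargs": {"travel": [[-0.565, -1, 0], [-0.565, -1, 0], [-0.565, -1, 0], [-0.565, -1, 0], [-0.565, -1, 0]], "rotation": [[0, 0, 0], [0, 0, 0], [0, 0, 0], [0, 0, 0], [0, 0, 0]], "gripper": [1, 1, 1, 1, 1]}}

```text
time: 2.5
position: [0.4935, -0.06, 0.4621]
eef_rot: [[-0.893, 0.45, 0.001], [0.45, 0.893, 0.0], [-0.0, 0.001, -1.0]]
force: [0.4, -0.1, -0.5]
finger_gap: 0.0869
grip_force: 0.0
```

Request:
{"fn": "apply_moves", "kwargs": {"travel": [[-0.565, -1, 0], [-0.565, -1, 0], [-0.565, -1, 0], [-0.565, -1, 0], [-0.5, -0.9, 0]], "rotation": [[0, 0, 0], [0, 0, 0], [0, 0, 0], [0, 0, 0], [0, 0, 0]], "gripper": [1, 1, 1, 1, 1]}}

```text
time: 3.0
position: [0.5012, -0.2288, 0.4621]
eef_rot: [[-0.893, 0.45, 0.001], [0.45, 0.893, -0.0], [-0.001, 0.0, -1.0]]
force: [-0.1, 0.2, -0.2]
finger_gap: 0.0872
grip_force: 0.0
```

Run:
```python
from bench import arm
import cv2, numpy as np
f=arm.camera("wrist"); im=f['frame'].copy()
rv,t,K=[np.array(f[k],float) for k in('rvec','tvec','camera_matrix')]
s=arm.get_state(); print(s['position'],s['joints'])
R=cv2.Rodrigues(rv)[0]; print('cam',-R.T@t.ravel())
for n in ("brush","stand"):
    for d in arm.landmark_of("wrist",n): print(n,np.round(d['centre'],3),round(d['confidence'],2))
for p in [(0.5,-.236,.216),(0.5,-.236,.016)]:
    q=cv2.projectPoints(np.array([p]),rv,t,K,None)[0].ravel(); print(q); cv2.circle(im,tuple(int(v) for v in q),4,(0,255,0),1)
cv2.imwrite('pics/d.png',cv2.cvtColor(im,cv2.COLOR_RGB2BGR))
```

```text
[ 0.50015661 -0.23344738  0.46216105] [-0.32384903  0.11347111  0.74905293  1.64961205 -0.0759628   1.40735213
  1.53309953]
cam [ 0.43729775 -0.19567728  0.4418819 ]
brush [ 0.501 -0.241  0.017] 0.89
brush [ 0.536 -0.347  0.002] 0.61
stand [ 0.496 -0.234 -0.   ] 0.85
[307.93803308 215.61965747]
[312.57635554 169.85958346]
```

View pics/d.png

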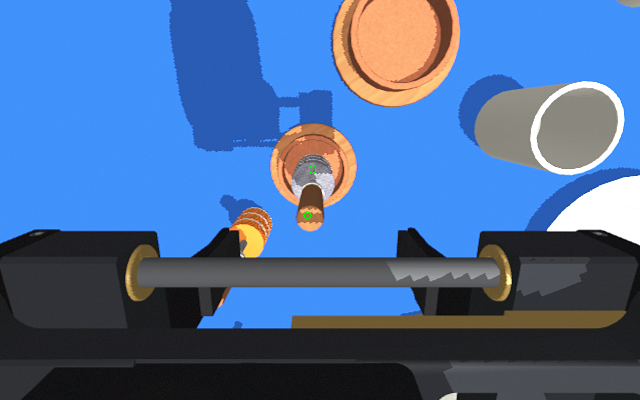

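The wrist view shows the grey handle's top at about (311,218), midway between the fingers and within 2 mm of my projection. The orange brush, at (250,235), is clear of the left finger's path. I'll descend and grip.

Request:
{"fn": "apply_moves", "kwargs": {"travel": [[-0.07, -0.1, 0.9], [0, 0, 1], [0, 0, 1], [0, 0, 0.8], [0, 0, 0.2]], "rotation": [[0, 0, 0], [0, 0, 0], [0, 0, 0], [0, 0, 0], [0, 0, 0]], "gripper": [1, 1, 1, 1, 1]}}

```text
time: 3.65
position: [0.5016, -0.2289, 0.3424]
eef_rot: [[-0.894, 0.449, -0.004], [0.449, 0.894, 0.001], [0.004, -0.0, -1.0]]
force: [-0.5, 0.2, -0.1]
finger_gap: 0.087
grip_force: 0.0
```

Request:
{"fn": "apply_moves", "kwargs": {"travel": [[0, 0, 0], [0, 0, 0], [0, 0, 0], [0, 0, 0], [0, 0, 0]], "rotation": [[0, 0, 0], [0, 0, 0], [0, 0, 0], [0, 0, 0], [0, 0, 0]], "gripper": [0.6, 0.3, 0.15, 0, 0]}}

```text
time: 4.15
position: [0.5022, -0.2307, 0.3454]
eef_rot: [[-0.893, 0.45, 0.001], [0.45, 0.893, -0.0], [-0.001, 0.0, -1.0]]
force: [0.4, -0.2, -0.2]
finger_gap: 0.0549
grip_force: 0.0
```

Request:
{"fn": "apply_moves", "kwargs": {"travel": [[0, 0, 0], [0, 0, 0], [0, 0, 0], [0, 0, 0], [0, 0, 0]], "rotation": [[0, 0, 0], [0, 0, 0], [0, 0, 0], [0, 0, 0], [0, 0, 0]], "gripper": [0, 0, 0, 0, 0]}}

```text
time: 4.65
position: [0.502, -0.2306, 0.3446]
eef_rot: [[-0.893, 0.45, -0.0], [0.45, 0.893, 0.0], [0.0, -0.0, -1.0]]
force: [-0.6, -0.7, -1.1]
finger_gap: 0.0215
grip_force: 30.0
```

Request:
{"fn": "apply_moves", "kwargs": {"travel": [[0, 0, -0.4], [0, 0, -0.8], [0, 0, -1], [0, 0, -1], [0, 0, -0.9]], "rotation": [[0, 0, 0], [0, 0, 0], [0, 0, 0], [0, 0, 0], [0, 0, 0]], "gripper": [0, 0, 0, 0, 0]}}

```text
time: 5.15
position: [0.5018, -0.2309, 0.4701]
eef_rot: [[-0.893, 0.45, 0.001], [0.45, 0.893, -0.0], [-0.001, 0.0, -1.0]]
force: [-0.2, -0.1, -1.2]
finger_gap: 0.0213
grip_force: 30.0
```

Request:
{"fn": "apply_moves", "kwargs": {"travel": [[0, 0, -0.5], [0, 0, -0.1], [0, 0, 0], [0, 0, 0], [0, 0, 0]], "rotation": [[0, 0, 0], [0, 0, 0], [0, 0, 0], [0, 0, 0], [0, 0, 0]], "gripper": [0, 0, 0, 0, 0]}}

```text
time: 5.65
position: [0.5019, -0.2305, 0.4845]
eef_rot: [[-0.893, 0.45, -0.002], [0.45, 0.893, 0.0], [0.002, -0.001, -1.0]]
force: [0.1, 0.1, -0.4]
finger_gap: 0.0216
grip_force: 30.0
```

```bash
cat > h.py <<'E'
from bench import arm
import cv2, numpy as np
def look(c,names,pic=None):
    f=arm.camera(c)
    for n in names:
        for d in arm.landmark_of(c,n): print(c,n,np.round(d['centre'],4),round(d['confidence'],2))
    if pic: cv2.imwrite(pic,cv2.cvtColor(f['frame'],cv2.COLOR_RGB2BGR))
    return f
def st():
    s=arm.get_state(); print(round(s['time'],2),np.round(s['position'],4),'gap',s['finger_gap'],'grip',s['grip_force'],'F',np.round(s['force'],1)); return s
E
python3 - <<'E'
from h import *
st()
f=look('scene',['brush','stand','jar']); g=look('side',['brush','stand','jar'])
ims=[x['frame'] for x in(f,g)]
cv2.imwrite('pics/e.png',cv2.cvtColor(np.hstack([ims[0][50:290,130:390],ims[1][50:290,230:490]]),cv2.COLOR_RGB2BGR))
st()
E
```

```text
5.65 [ 0.5019 -0.2305  0.4845] gap 0.021574529455808605 grip 29.997504386119545 F [ 0.1  0.1 -0.4]
scene brush [ 0.5366 -0.3488  0.0007] 0.83
scene brush [ 0.5018 -0.2339  0.1541] 0.61
scene stand [ 0.4025 -0.0756  0.0047] 0.92
scene stand [ 0.4969 -0.2345  0.0015] 0.7
scene jar [0.5665 0.028  0.0048] 0.67
side brush [ 0.5368 -0.3471  0.001 ] 0.78
side brush [ 0.5037 -0.2345  0.1605] 0.67
side stand [ 0.4039 -0.0794  0.0007] 0.85
side stand [ 0.499  -0.233   0.0025] 0.6
side jar [5.717e-01 3.240e-02 1.000e-04] 0.79
6.05 [ 0.5021 -0.2307  0.4857] gap 0.021458298101802827 grip 29.997474630363286 F [-0.4  0.5 -1.2]
```

View pics/e.png

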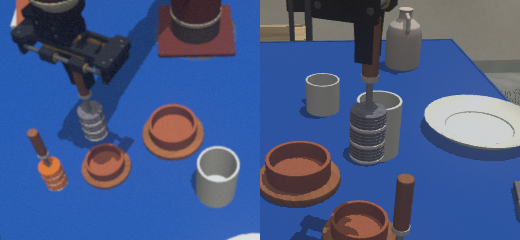

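The brush is held upright about 157 mm up, with its lower end roughly 37 mm above the jar's rim height. In the crops it is at about (95,115) and (370,130). I'll carry it over the jar.

Request:
{"fn": "apply_moves", "kwargs": {"travel": [[0.1, 0.5, 0], [0.22, 1, 0], [0.22, 1, 0], [0.22, 1, 0], [0.22, 1, 0]], "rotation": [[0, 0, 0], [0, 0, 0], [0, 0, 0], [0, 0, 0], [0, 0, 0]], "gripper": [0, 0, 0, 0, 0]}}

```text
time: 6.55
position: [0.5367, -0.0957, 0.4859]
eef_rot: [[-0.893, 0.45, 0.0], [0.45, 0.893, 0.0], [-0.0, 0.0, -1.0]]
force: [0.8, -0.3, -1.6]
finger_gap: 0.0213
grip_force: 30.0
```

Request:
{"fn": "apply_moves", "kwargs": {"travel": [[0.22, 1, 0], [0.22, 1, 0], [0.22, 1, 0], [0.22, 0.9, 0], [0.1, 0.47, 0]], "rotation": [[0, 0, 0], [0, 0, 0], [0, 0, 0], [0, 0, 0], [0, 0, 0]], "gripper": [0, 0, 0, 0, 0]}}

```text
time: 7.05
position: [0.5696, 0.0364, 0.4854]
eef_rot: [[-0.894, 0.447, -0.0], [0.447, 0.894, 0.0], [0.001, 0.0, -1.0]]
force: [-0.0, 0.7, -1.5]
finger_gap: 0.0214
grip_force: 30.0
```

Run:
```python
from h import *
f=look('scene',['brush','jar']); g=look('side',['brush','jar']); look('scene',[])
cv2.imwrite('pics/f.png',cv2.cvtColor(np.hstack([f['frame'][50:290,230:490],g['frame'][30:270,230:490]]),cv2.COLOR_RGB2BGR))
st()
```

```text
scene brush [0.5704 0.0354 0.1548] 0.91
scene brush [ 0.5377 -0.3525  0.0007] 0.69
scene jar [0.5671 0.0278 0.0033] 0.81
side brush [ 0.5356 -0.3485  0.    ] 0.9
side brush [0.573  0.0327 0.158 ] 0.87
side jar [ 0.5723  0.0317 -0.0047] 0.87
7.4 [0.5691 0.0316 0.486 ] gap 0.020970463929208566 grip 29.99761237297207 F [-0.3 -0.3 -0.6]
```

View pics/f.png

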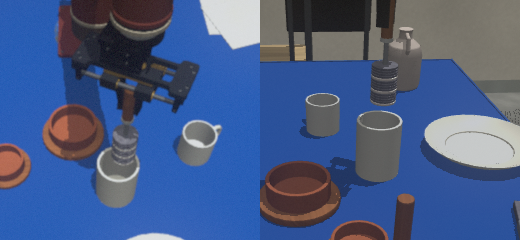

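The brush hangs over the jar's mouth in both views, at about (125,145) and (383,80), and within about 4 mm of the jar's axis by the network. I'll scrub now: down, up, down.

Request:
{"fn": "apply_moves", "kwargs": {"travel": [[0, 0, 0.6], [0, 0, 0.8], [0, 0, 0.8], [0, 0, 0.7], [0, 0, 0.6]], "rotation": [[0, 0, 0], [0, 0, 0], [0, 0, 0], [0, 0, 0], [0, 0, 0]], "gripper": [0, 0, 0, 0, 0]}}

```text
time: 7.9
position: [0.569, 0.0322, 0.3798]
eef_rot: [[-0.892, 0.452, -0.0], [0.452, 0.892, -0.0], [0.0, -0.0, -1.0]]
force: [-0.1, -0.5, -1.1]
finger_gap: 0.0214
grip_force: 30.0
```

Request:
{"fn": "apply_moves", "kwargs": {"travel": [[0, 0, 0.6], [0, 0, 0.4], [0, 0, 0.3], [0, 0, 0], [0, 0, 0]], "rotation": [[0, 0, 0], [0, 0, 0], [0, 0, 0], [0, 0, 0], [0, 0, 0]], "gripper": [0, 0, 0, 0, 0]}}

```text
time: 8.4
position: [0.5695, 0.0332, 0.3423]
eef_rot: [[-0.893, 0.45, 0.001], [0.45, 0.893, 0.0], [-0.001, 0.0, -1.0]]
force: [0.2, -0.2, -0.9]
finger_gap: 0.022
grip_force: 30.0
```

Request:
{"fn": "apply_moves", "kwargs": {"travel": [[0, 0, 0], [0, 0, 0], [0, 0, 0], [0, 0, 0], [0, 0, 0]], "rotation": [[0, 0, 0], [0, 0, 0], [0, 0, 0], [0, 0, 0], [0, 0, 0]], "gripper": [0, 0, 0, 0, 0]}}

```text
time: 8.9
position: [0.5693, 0.0335, 0.3418]
eef_rot: [[-0.893, 0.45, 0.0], [0.45, 0.893, 0.0], [-0.0, 0.0, -1.0]]
force: [0.1, 0.4, -0.9]
finger_gap: 0.0215
grip_force: 30.0
```

Request:
{"fn": "apply_moves", "kwargs": {"travel": [[0, 0, -0.6], [0, 0, -0.8], [0, 0, -0.8], [0, 0, -0.4], [0, 0, 0]], "rotation": [[0, 0, 0], [0, 0, 0], [0, 0, 0], [0, 0, 0], [0, 0, 0]], "gripper": [0, 0, 0, 0, 0]}}

```text
time: 9.4
position: [0.5697, 0.0334, 0.4212]
eef_rot: [[-0.893, 0.45, 0.003], [0.45, 0.893, 0.001], [-0.002, 0.002, -1.0]]
force: [0.2, -1.5, -1.9]
finger_gap: 0.0216
grip_force: 30.0
```

Request:
{"fn": "apply_moves", "kwargs": {"travel": [[0, 0, 0], [0, 0, 0], [0, 0, 0.6], [0, 0, 0.8], [0, 0, 0.6]], "rotation": [[0, 0, 0], [0, 0, 0], [0, 0, 0], [0, 0, 0], [0, 0, 0]], "gripper": [0, 0, 0, 0, 0]}}

```text
time: 9.9
position: [0.5687, 0.0335, 0.3574]
eef_rot: [[-0.893, 0.45, -0.002], [0.45, 0.893, -0.001], [0.002, -0.002, -1.0]]
force: [0.1, 0.1, -0.7]
finger_gap: 0.0215
grip_force: 30.0
```

Request:
{"fn": "apply_moves", "kwargs": {"travel": [[0, 0, 0.4], [0, 0, 0.2], [0, 0, 0], [0, 0, 0], [0, 0, 0]], "rotation": [[0, 0, 0], [0, 0, 0], [0, 0, 0], [0, 0, 0], [0, 0, 0]], "gripper": [0, 0, 0, 0, 0]}}

```text
time: 10.4
position: [0.5696, 0.0334, 0.3426]
eef_rot: [[-0.893, 0.45, 0.001], [0.45, 0.893, 0.0], [-0.001, 0.001, -1.0]]
force: [0.2, -0.1, -1.1]
finger_gap: 0.0217
grip_force: 30.0
```

Run:
```python
from h import *
f=look('scene',['brush','jar','stand']); g=look('side',['brush','jar','stand'])
st()
```

```text
scene brush [ 0.5385 -0.353   0.0029] 0.95
scene brush [0.5687 0.0299 0.0116] 0.93
scene jar [0.5691 0.027  0.0011] 0.72
scene stand [ 0.4973 -0.2345  0.0029] 0.95
scene stand [ 0.3995 -0.0728  0.0025] 0.79
side brush [ 0.5371 -0.3451  0.002 ] 0.69
side jar [ 0.568   0.0327 -0.0006] 0.58
side stand [ 0.5008 -0.2313 -0.    ] 0.6
side stand [ 0.4046 -0.0771 -0.0009] 0.6
10.8 [0.5693 0.0334 0.3419] gap 0.02154310431706163 grip 29.997551841661334 F [ 0.5 -1.6 -0.8]
```

Both downstrokes and the upstroke are done, and the jar has not moved. I'll lift out and carry the brush back.

Request:
{"fn": "apply_moves", "kwargs": {"travel": [[0, 0, -0.8], [0, 0, -1], [0, 0, -1], [0, 0, -1], [0, 0, -0.8]], "rotation": [[0, 0, 0], [0, 0, 0], [0, 0, 0], [0, 0, 0], [0, 0, 0]], "gripper": [0, 0, 0, 0, 0]}}

```text
time: 11.3
position: [0.5693, 0.0333, 0.4817]
eef_rot: [[-0.893, 0.45, 0.001], [0.45, 0.893, 0.0], [-0.001, 0.001, -1.0]]
force: [0.7, 0.6, -1.6]
finger_gap: 0.0216
grip_force: 30.0
```

Request:
{"fn": "apply_moves", "kwargs": {"travel": [[0, 0, -0.2], [0, -0.2, 0], [-0.22, -1, 0], [-0.22, -1, 0], [-0.22, -1, 0]], "rotation": [[0, 0, 0], [0, 0, 0], [0, 0, 0], [0, 0, 0], [0, 0, 0]], "gripper": [0, 0, 0, 0, 0]}}

```text
time: 11.8
position: [0.5429, -0.0624, 0.4838]
eef_rot: [[-0.893, 0.45, -0.003], [0.45, 0.893, -0.0], [0.002, -0.002, -1.0]]
force: [0.5, 0.5, -1.0]
finger_gap: 0.0214
grip_force: 30.0
```

Request:
{"fn": "apply_moves", "kwargs": {"travel": [[-0.22, -1, 0], [-0.22, -1, 0], [-0.22, -1, 0], [-0.22, -1, 0], [-0.22, -1, 0]], "rotation": [[0, 0, 0], [0, 0, 0], [0, 0, 0], [0, 0, 0], [0, 0, 0]], "gripper": [0, 0, 0, 0, 0]}}

```text
time: 12.3
position: [0.5047, -0.2113, 0.4839]
eef_rot: [[-0.893, 0.45, -0.002], [0.45, 0.893, 0.0], [0.002, -0.001, -1.0]]
force: [0.9, 0.9, -2.2]
finger_gap: 0.0212
grip_force: 30.0
```

Request:
{"fn": "apply_moves", "kwargs": {"travel": [[-0.13, -0.6, 0], [0, -0.1, 0], [0, 0, 0], [0, 0, 0], [0, 0, 0]], "rotation": [[0, 0, 0], [0, 0, 0], [0, 0, 0], [0, 0, 0], [0, 0, 0]], "gripper": [0, 0, 0, 0, 0]}}

```text
time: 12.8
position: [0.5003, -0.2292, 0.4853]
eef_rot: [[-0.894, 0.448, -0.001], [0.448, 0.894, 0.0], [0.001, 0.0, -1.0]]
force: [-0.1, -0.2, -1.0]
finger_gap: 0.0215
grip_force: 30.0
```

Run:
```python
from h import *
f=look('scene',['brush','stand']); g=look('side',['brush','stand'])
st()
```

```text
scene brush [ 0.5391 -0.351  -0.0021] 0.63
scene brush [ 0.5011 -0.2324  0.1532] 0.58
scene stand [ 0.4007 -0.0725  0.0022] 0.8
scene stand [ 0.4994 -0.2343  0.002 ] 0.64
side brush [ 0.5055 -0.2327  0.1614] 0.92
side brush [ 0.5368 -0.3494  0.0023] 0.7
side brush [ 0.4995 -0.2328  0.0018] 0.47
side brush [ 0.5706  0.0326 -0.0032] 0.28
side stand [ 5.003e-01 -2.343e-01 -2.000e-04] 0.92
side stand [ 0.4048 -0.0781  0.0026] 0.58
13.1 [ 0.4999 -0.2302  0.4858] gap 0.021282202691458918 grip 29.997336203232408 F [ 0.1 -1.6 -0.4]
```

The brush is over the stand within 3 mm. I'll lower it and slow down at the end.

Request:
{"fn": "apply_moves", "kwargs": {"travel": [[0, 0, 0.7], [0, 0, 1], [0, 0, 1], [0, 0, 0.8], [0, 0, 0.5]], "rotation": [[0, 0, 0], [0, 0, 0], [0, 0, 0], [0, 0, 0], [0, 0, 0]], "gripper": [0, 0, 0, 0, 0]}}

```text
time: 13.6
position: [0.4994, -0.2302, 0.364]
eef_rot: [[-0.893, 0.45, -0.002], [0.45, 0.893, 0.0], [0.002, -0.0, -1.0]]
force: [-0.5, -0.0, -1.0]
finger_gap: 0.0215
grip_force: 30.0
```

Request:
{"fn": "apply_moves", "kwargs": {"travel": [[0, 0, 0.3], [0, 0, 0.2], [0, 0, 0.08], [0, 0, 0.05], [0, 0, 0]], "rotation": [[0, 0, 0], [0, 0, 0], [0, 0, 0], [0, 0, 0], [0, 0, 0]], "gripper": [0, 0, 0, 0, 0]}}

```text
time: 14.1
position: [0.4999, -0.2306, 0.3473]
eef_rot: [[-0.893, 0.45, 0.001], [0.45, 0.893, -0.0], [-0.001, 0.0, -1.0]]
force: [0.2, -0.8, -0.8]
finger_gap: 0.021
grip_force: 30.0
```

Request:
{"fn": "apply_moves", "kwargs": {"travel": [[0, 0, 0.03], [0, 0, 0.03], [0, 0, 0.03], [0, 0, 0], [0, 0, 0]], "rotation": [[0, 0, 0], [0, 0, 0], [0, 0, 0], [0, 0, 0], [0, 0, 0]], "gripper": [0, 0, 0, 0, 0]}}

```text
time: 14.6
position: [0.4998, -0.2305, 0.3442]
eef_rot: [[-0.893, 0.45, -0.0], [0.45, 0.893, -0.0], [0.0, -0.0, -1.0]]
force: [0.2, 0.6, -1.7]
finger_gap: 0.0208
grip_force: 30.0
```

Request:
{"fn": "apply_moves", "kwargs": {"travel": [[0, 0, 0.02], [0, 0, 0.02], [0, 0, 0.02], [0, 0, 0], [0, 0, 0]], "rotation": [[0, 0, 0], [0, 0, 0], [0, 0, 0], [0, 0, 0], [0, 0, 0]], "gripper": [0, 0, 0, 0, 0]}}

```text
time: 15.1
position: [0.5001, -0.231, 0.344]
eef_rot: [[-0.893, 0.45, 0.002], [0.45, 0.893, -0.0], [-0.002, 0.001, -1.0]]
force: [-2.4, 1.9, 14.3]
finger_gap: 0.0218
grip_force: 30.0
```

The 14 N upward force shows the brush is on the cup's floor. I'll ease off a little, open slowly, and retreat upward.

Request:
{"fn": "apply_moves", "kwargs": {"travel": [[0, 0, -0.02], [0, 0, 0], [0, 0, 0], [0, 0, 0], [0, 0, 0]], "rotation": [[0, 0, 0], [0, 0, 0], [0, 0, 0], [0, 0, 0], [0, 0, 0]], "gripper": [0, 0, 0.27, 0.3, 0.4]}}

```text
time: 15.6
position: [0.4998, -0.2305, 0.3429]
eef_rot: [[-0.893, 0.45, -0.0], [0.45, 0.893, -0.0], [0.0, -0.0, -1.0]]
force: [-0.2, -0.0, -0.7]
finger_gap: 0.0284
grip_force: 0.0
```

Request:
{"fn": "apply_moves", "kwargs": {"travel": [[0, 0, 0], [0, 0, 0], [0, 0, 0], [0, 0, 0], [0, 0, 0]], "rotation": [[0, 0, 0], [0, 0, 0], [0, 0, 0], [0, 0, 0], [0, 0, 0]], "gripper": [0.6, 0.8, 1, 1, 1]}}

```text
time: 16.1
position: [0.4998, -0.2305, 0.343]
eef_rot: [[-0.893, 0.45, -0.0], [0.45, 0.893, -0.0], [0.0, -0.0, -1.0]]
force: [-0.4, -0.5, 0.1]
finger_gap: 0.0662
grip_force: 0.0
```

Request:
{"fn": "apply_moves", "kwargs": {"travel": [[0, 0, 0], [0, 0, 0], [0, 0, 0], [0, 0, 0], [0, 0, 0]], "rotation": [[0, 0, 0], [0, 0, 0], [0, 0, 0], [0, 0, 0], [0, 0, 0]], "gripper": [1, 1, 1, 1, 1]}}

```text
time: 16.6
position: [0.4998, -0.2305, 0.343]
eef_rot: [[-0.893, 0.45, 0.0], [0.45, 0.893, -0.0], [-0.0, -0.0, -1.0]]
force: [0.2, -0.7, 0.1]
finger_gap: 0.0869
grip_force: 0.0
```

Request:
{"fn": "apply_moves", "kwargs": {"travel": [[0, 0, -0.5], [0, 0, -0.8], [0, 0, -1], [0, 0, -1], [0, 0, -0.8]], "rotation": [[0, 0, 0], [0, 0, 0], [0, 0, 0], [0, 0, 0], [0, 0, 0]], "gripper": [1, 1, 1, 1, 1]}}

```text
time: 17.1
position: [0.4996, -0.2309, 0.469]
eef_rot: [[-0.893, 0.45, 0.002], [0.45, 0.893, -0.0], [-0.002, 0.001, -1.0]]
force: [0.9, -0.5, -0.2]
finger_gap: 0.087
grip_force: 0.0
```

Run:
```python
from h import *
n=['brush','stand','jar','mug']
f=look('scene',n); g=look('side',n)
cv2.imwrite('pics/g.png',cv2.cvtColor(np.hstack([f['frame'][120:300,150:470],g['frame'][90:370,220:480][:180]]) if 0 else np.hstack([f['frame'][90:330,150:470],g['frame'][100:340,220:420]]),cv2.COLOR_RGB2BGR))
st()
```

```text
scene brush [ 0.4981 -0.2297  0.013 ] 0.87
scene brush [ 0.5366 -0.3509 -0.0021] 0.72
scene stand [ 0.4986 -0.2338  0.0021] 0.62
scene stand [ 0.4006 -0.0732  0.0017] 0.61
scene mug [ 0.4648  0.23   -0.0009] 0.57
side brush [ 0.5382 -0.3493 -0.0021] 0.85
side brush [ 0.5038 -0.2343  0.0178] 0.84
side stand [ 0.4035 -0.076   0.0011] 0.87
side stand [ 4.991e-01 -2.296e-01  3.000e-04] 0.77
side jar [ 0.5706  0.0322 -0.0027] 0.61
side mug [0.4617 0.2278 0.0019] 0.68
17.6 [ 0.4997 -0.2304  0.4654] gap 0.08727545537357566 grip 0.0 F [-0.5 -0.2 -0.2]
```

View pics/g.png

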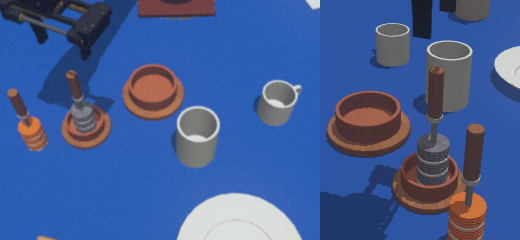

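The grey brush stands upright in the small stand, at (83,115) and (433,150) in the crops. The jar and mug are where they were, and the open gripper is clear above. I'll hand the job in.

```bash
python3 -c "
from bench import arm
print(arm.sign_off())"
```

```text
the job is handed in; nothing more can be done
None
```

The job is handed in: the grey brush scrubbed the jar (down, up, down) and stands upright back in its small stand, with the jar and mug measured within a few millimetres of where they were; no verdict came back.

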